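Unclip the slide cassette from the rocker

ROBOT

A 6-joint arm with a two-finger parallel gripper is mounted at the origin on a cart in front of the work surface, level with it; the furniture and walls round the work are solid. World frame = base frame: x ahead of the robot, y to its left, z up, the work surface at z = 0. Lengths are in mm, angles in rad, forces in N, time in s.
With the tool pointing down it reaches from about 275 to 775 mm from the base axis. Payload 14.6 kg.
Tool frame: the origin (TCP) lies midway between the tips of the shut fingers; the grasp point (between the pads) lies 19 mm behind it; x points along the fingers, y is the direction in which the jaws open and shut, and the axes are right-handed (so a half turn about x gives the same grasp; the last joint's range is limited). The gripper opens to 85 mm and grips with 20 to 120 N. Pads are 22 mm wide; open, the fingers measure 114 mm over their backs; the gripper's body (76 mm by 85 mm) begins 54 mm behind the grasp point. The pads swing forward as they close: fully open they stand 13 mm farther back than shut.
Start: joints at [-1.389, 0.263, -0.048, 1.259, 0, 1.415], TCP at [173.49, -495.509, 231.278] pointing down, gripper open.
Joint ranges: [-2.65, 2.65], [-0.89, 1.7], [-1.18, 1.37], [-2.13, 2.11], [-1.35, 1.29], [-3.14, 3.14]. Speed limits (rad/s): [1.89, 1.89, 2.57, 2.79, 3.14, 3.14].

INTERFACE

Orientations are given as a unit quaternion [w, x, y, z].
In Python, from bench import status, snapshot, manip, recognise gives the robot as it stands.
- The arm moves only by the tool arm_command, never from a script. Its argument "increments" is one flat list of numbers, 7 for each row, row after row: the turn, a rotation vector about the tool's x, y, z in rad, then the shift along the tool's x, y, z in m, then the closure, from -1 (fully open) to 1 (shut). A call has 1 to 12 rows; each row is the pose to reach, as a shift and turn from the pose measured when the call began, along the tool's axes at that moment; what a row does not reach only later rows make up. A row lasts 1/12 s, in which the tool goes at most 41.7 mm and 7.16 degrees, less where a joint would pass 70% of its speed; a pose out of reach is approached as far as the arm can. A call with a gripper value outside its range is refused whole. The fingers move at their own pace and stop on an object; "newtons" is the grip in N (left out, the last holds). Time passes only in rows, so rows that repeat a pose let the fingers close. It gives the time, the measured TCP pose, the force and the opening at its end, in the units of the state.
- status.observe(): the state, without advancing time (a new reading comes with each control period).
- snapshot(name): name is "scene" or "top" or "wrist"; returns a dict with "frame" (384x512x3 uint8, red, green, blue), "fx", "fy", "cx", "cy" (pixels), "pose" (4x4, takes a point from camera to world coordinates). Camera axes: x right, y down, z forward; pixel columns grow to the right and rows downward; lengths in mm; the calibration is good to about 2 mm. A picture is of the moment at which its call begins. There is no depth.
- manip.hand_in(): hands the job in, once; it reports no verdict.
Trained networks look in the newest picture that a camera, given by its name, has taken for a name from the list of things; names that differ only in an ending like _2 or _b are one class to them, and where a whole thing is asked for, a point or a joint stands for the part that bears it (a point fixed in the world has none). Each returns a list of dicts, best first, with "conf" (0 to 1); they miss things now and then, are a little off and sometimes report something else, mostly with a low value. They report only what shows in the picture. A call takes as long as a camera call. They do not tell look-alikes from the thing itself.
- recognise(camera, label): "xy" ([column, row] in pixels, amid what is visible of it).
The state is a dict: "t": time; "joint_positions": joint angles; "joint_vel": joint speeds; "joint_torque": joint torques, N m; "position": TCP position; "ee_rot": TCP orientation; "wrist_force": force on the tool from outside, world axes, zero at the start; "wrist_torque": the same for the moment, N m; "finger_gap": finger opening in mm.
Only numpy, scipy, OpenCV 4.12 (cv2) and the standard library are available. Lean on these libraries where they do the work, as an engineer would, in place of code of your own. Each camera call takes 0.05 s, during which the arm holds its last target.

TASK

The slides on the rocker are done. Swing the hold-down bar right back past upright so that it stays open, then squeeze the teal slide cassette's two white side catches together until they let go of the rocker, and lift the cassette straight up, level, to about 10 cm above its seat. Finish while still holding it there by the squeezed catches, level and still; do not put it down, and leave the slide box, timer, stain bottle and petri dish where they are.

Things in the scene. Friction and masses are not known exactly. Their poses are not given: they have to be found in the camera images.
- rocker: low white and grey slide rocker, fixed to the bench, 206 x 150 mm, grey platform 30 mm above the bench. Origin on the bench below the centre of the cassette's seat; z up, -x to its front (display, keys), +y to the left for the robot. The cassette stands on the platform between grey guides (tops 44 to 48 mm above the bench) with 1 mm of play
- holddown (a joint): hinge of the steel hold-down bar (12 mm wide) that lies along the middle of the cassette just above the slides: 0 rad = shut (level, reaching to the rocker's front), grows as it swings up and back, stop at 2.0 rad. Stiff hinge (0.1 N m): it stays where it is left
- knob (a point): centre of the black knob on the bar's free end: a disc 22 mm in diameter, 14 mm thick, axis along the rocker's y, both faces free to pinch along y. In the bar it lies 122 mm from the hinge axis along the bar and 15 mm off the bar's line (up when shut; shut it is at x = -58 mm, z = 86 mm in the rocker's frame); it circles the hinge axis and may turn in the grip
- cassette: teal cassette with nine glass slides on edge, 82 x 33 mm, 36 mm high, about 0.2 kg. Origin at the centre of its underside; seated it is 30 mm above the bench, axes as the rocker's. A white catch with an orange-ribbed thumb pad stands on each long side (+y, -y); the pads' outer faces are 60 mm apart when free, 50 mm fully squeezed. Unless both are squeezed it cannot be lifted out
- catch_l (a joint): inward slide of the catch on the cassette's +y side: 0 = sprung out, 0.005 m = fully squeezed; spring 2 N at rest, under 6 N fully in; its hook is free of the keeper from 0.003 to 0.004 m on, depending on the side play: squeeze it fully
- catch_r (a joint): the same for the catch on the cassette's -y side
- catch_l_pad (a point): centre of the outer face of the +y thumb pad, 26 mm long (x) and 26 mm high, 53 mm above the cassette's underside
- catch_r_pad (a point): the same for the -y thumb pad
- slide_box: closed dark green slide box, 98 x 150 x 37 mm, left of the rocker; origin at the centre of its underside; bystander
- timer: small cream timer, 62 x 66 x 18 mm, right of the rocker; origin at the centre of its underside; bystander
- stain_bottle: violet dropper bottle with black cap, 37 mm wide, 113 mm high, right of the rocker; origin at the centre of its underside; bystander
- petri_dish: closed petri dish with pink medium, 90 mm in diameter, 14 mm high, behind the rocker; origin at the centre of its underside; bystander
- holddown_axis (a point): middle of the hold-down bar's hinge axis, which is parallel to the rocker's y: at x = 64 mm, y = 0, z = 71 mm in the rocker's frame, between two grey cheeks that reach 78 mm above the bench
- keepers (a point): point midway between the two steel keepers, at the rocker's x = y = 0 and 47 mm above the bench, the height of their tops. They stand beside the cassette at rocker y = 28 to 41 mm on either side, 30 mm long in x; the catches hook under their inner edges
Mind the look-alikes: they are no part of the job. What is shaped like the cassette but red is not meant.

How it is judged (in metres and radians):
On the way, in this order (a step that is already met when the one before it is completed fails the run):
1. the hold-down bar is swung back past upright (over 1.65 rad) while the cassette is still seated (value of joint holddown above 1.65 rad and z of cassette in the frame of rocker below 0.036 m), for 0.2 s.
2. both catches are squeezed in by 3 mm or more with the cassette still in its seat (value of joint each of catch_l, catch_r above 0.003 m and z of cassette in the frame of rocker below 0.036 m), for 0.1 s.
At the end, for the whole second after the job is handed in: Held by both squeezed catches (each 3 mm or more in), the cassette is still, within 15 degrees of level, its underside over 100 mm above the bench, clear of the rocker; the bar stays open beyond 1.65 rad; bystanders within 30 mm of where they stood (z of cassette in the frame of rocker above 0.1 m and value of joint each of catch_l, catch_r above 0.003 m and contact force between cassette and the fingers above 2 N and contact force between cassette and rocker below 0.1 N and angle between cassette's own z axis and vertical below 0.26 rad and linear speed of cassette below 0.03 m/s and value of joint holddown above 1.65 rad and distance of each of slide_box, timer, stain_bottle, petri_dish from where it was at the start of the episode below 0.03 m); the arm keeps its last pose, push and grip.
It fails at once if the cassette is tipped by more than 30 degrees, so that slides would fall out (angle between cassette's own z axis and vertical above 0.52 rad).
It fails at once if a bystander is pushed more than 30 mm from its place (distance of any of slide_box, timer, stain_bottle, petri_dish from where it was at the start of the episode above 0.03 m).
It also fails if it takes over 45 s, if anything falls off the work surface, if the arm or the gripper's body presses on something with over 40 N, if the wrist force passes 120 N, or if a joint passes its speed limit or range.

## Working session

There is one attempt and no reset: what is moved stays moved. The work goes in short steps, Python scripts to look and compute and a tool call to move; the robot and the scene stay as the last step left them, time stands still between calls to the robot, and variables do not carry over. Pictures are saved under pics/ and viewed, and the job is handed in when it is done.

Besides the shell and the picture viewer there is one more tool, called after "Call:" as name(argument=value, ...) on one line, values as JSON. arm_command: Moves the arm, as the interface text tells. Its arguments: {"type":"object","properties":{"increments":{"type":"array"},"newtons":{"type":"number"}},"required":["increments"]}

```bash
mkdir -p pics; ls
python3 - <<'E'
from bench import status, snapshot, manip, recognise
import cv2, numpy as np
s=status.observe()
for k,v in s.items(): print(k,np.round(v,3))
for n in ["scene","top","wrist"]:
    p=snapshot(n); cv2.imwrite(f"pics/{n}0.png",cv2.resize(p["frame"][:,:,::-1],(768,576)))
    print(n,p["fx"],p["fy"],p["cx"],p["cy"],np.round(p["pose"],3).tolist())
    for l in ["rocker","knob","cassette","catch_l_pad","catch_r_pad","holddown","slide_box","timer","stain_bottle","petri_dish"]:
        print(l,[(np.round(d["xy"],1).tolist(),round(d["conf"],2)) for d in recognise(n,l)][:4])
E
```

```text
pics
t 0.0
joint_positions [-1.389  0.264 -0.049  1.259  0.     1.415]
joint_vel [-0.    -0.001  0.    -0.001  0.002  0.002]
joint_torque [ 3.0000e-03 -6.3762e+01  3.8457e+01  1.4000e-02  0.0000e+00 -0.0000e+00]
position [ 173.461 -495.223  230.812]
ee_rot [ 0.118  0.697  0.119 -0.697]
wrist_force [ 0.517  0.92  -0.109]
wrist_torque [-0.012  0.02  -0.081]
finger_gap 85.247
scene 459.6962110148759 459.6962110148759 260.6957672587705 189.342230196798 [[0.747, 0.532, -0.398, 1032.392], [0.665, -0.598, 0.447, -481.95], [-0.0, -0.599, -0.801, 1061.166], [0.0, 0.0, 0.0, 1.0]]
rocker [([255.9, 191.2], 0.87)]
knob [([255.7, 170.5], 0.63)]
cassette [([224.1, 261.8], 0.91), ([171.4, 253.0], 0.84), ([257.6, 179.2], 0.83), ([251.8, 193.2], 0.7)]
catch_l_pad [([161.3, 241.8], 0.57), ([218.2, 267.3], 0.55), ([329.2, 203.6], 0.54)]
catch_r_pad [([229.8, 246.9], 0.53), ([177.6, 248.8], 0.39)]
holddown [([249.8, 170.4], 0.47)]
slide_box [([305.6, 159.3], 0.82)]
timer [([197.4, 206.5], 0.86)]
stain_bottle [([218.4, 219.3], 0.88)]
petri_dish [([327.9, 205.5], 0.79), ([255.6, 189.7], 0.28)]
top 352.9806
[... 347 characters left out ...]
7)]
catch_l_pad [([228.4, 212.7], 0.64), ([219.5, 201.1], 0.49), ([326.8, 167.9], 0.48)]
catch_r_pad [([308.4, 173.3], 0.56), ([238.8, 212.4], 0.47)]
holddown [([229.1, 203.1], 0.53), ([285.1, 240.9], 0.4)]
slide_box [([159.8, 195.8], 0.82)]
timer [([285.5, 240.5], 0.65)]
stain_bottle [([292.3, 207.8], 0.54)]
petri_dish [([194.7, 147.2], 0.88), ([232.0, 205.2], 0.39)]
wrist 335.23397142911807 335.23397142911807 252.98152411814164 194.71618898439797 [[0.331, -0.892, -0.309, 253.605], [-0.944, -0.312, -0.109, -467.819], [0.0, 0.328, -0.945, 373.606], [0.0, 0.0, 0.0, 1.0]]
rocker []
knob []
cassette []
catch_l_pad []
catch_r_pad []
holddown []
slide_box []
timer []
stain_bottle []
petri_dish []
```

View pics/scene0.png

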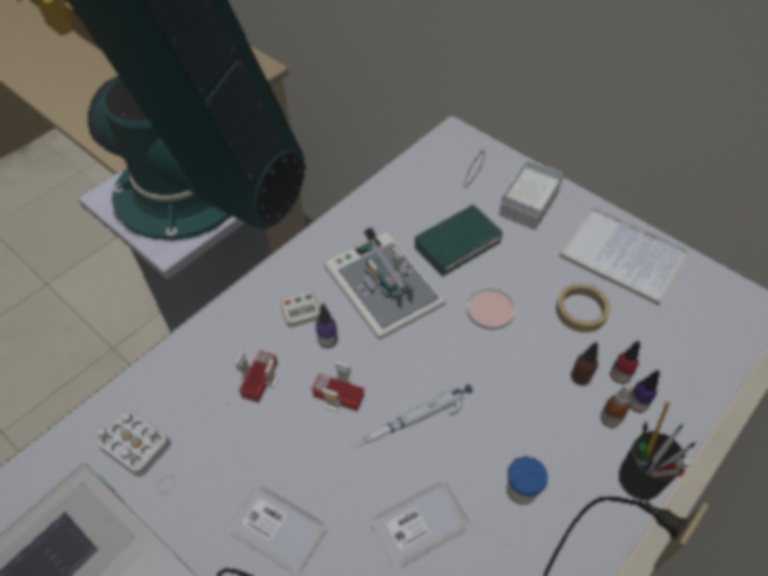

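View pics/top0.png

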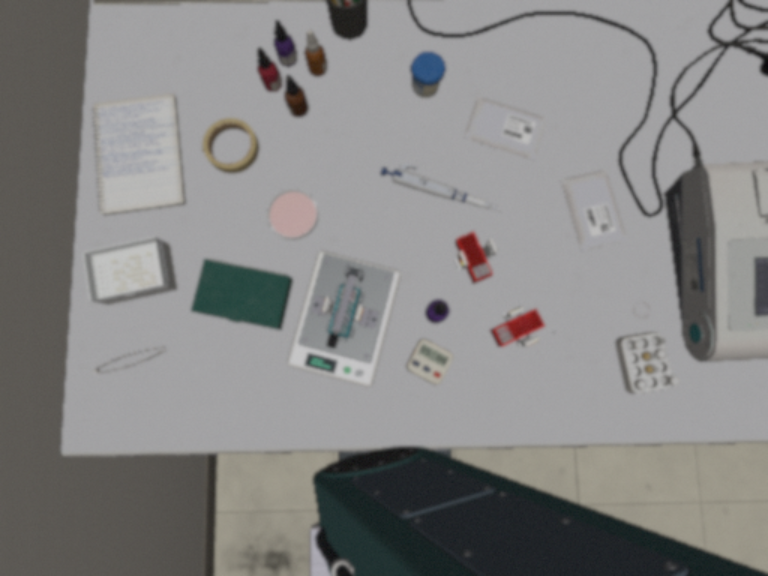

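The scene shows the rocker (teal cassette) at about (385,285) in the enlarged scene view and (345,315) in the top view. The two red look-alikes are to its right. Next I'll work out a rough pose.

```bash
cat > h.py <<'E'
import numpy as np, cv2
from scipy.spatial.transform import Rotation as Rn
from bench import status, snapshot, manip, recognise
def ray(p,uv):
    P=np.array(p["pose"]);d=P[:3,:3]@np.array([(uv[0]-p["cx"])/p["fx"],(uv[1]-p["cy"])/p["fy"],1]);return P[:3,3],d/np.linalg.norm(d)
def onz(p,uv,z):
    o,d=ray(p,uv);return o+d*(z-o[2])/d[2]
def proj(p,X):
    P=np.array(p["pose"]);c=(np.atleast_2d(X)-P[:3,3])@P[:3,:3]
    return np.c_[c[:,0]/c[:,2]*p["fx"]+p["cx"],c[:,1]/c[:,2]*p["fy"]+p["cy"]]
def tri(rs):
    A=np.zeros((3,3));b=np.zeros(3)
    for o,d in rs:
        M=np.eye(3)-np.outer(d,d);A+=M;b+=M@o
    return np.linalg.solve(A,b)
def q2R(q): return Rn.from_quat([q[1],q[2],q[3],q[0]])
def tool(): 
    s=status.observe();return np.array(s["position"]),q2R(s["ee_rot"])
def rel(pos,R):
    p0,R0=tool();return np.round(np.r_[(R0.inv()*R).as_rotvec(),R0.inv().apply(np.array(pos)-p0)/1000],4).tolist()
def down(yaw,flip=False): # tool x down, tool y along +-(-sin,cos)
    y=np.array([-np.sin(yaw),np.cos(yaw),0])*(-1 if flip else 1);x=np.array([0,0,-1.]);return Rn.from_matrix(np.c_[x,y,np.cross(x,y)])
E
python3 - <<'E'
from h import *
p0,R0=tool(); print(np.round(R0.as_matrix(),3))
s=snapshot("scene");t=snapshot("top");w=snapshot("wrist")
P=np.array(w["pose"]); print("cam in tool",R0.inv().apply(P[:3,3]-p0), R0.inv().as_matrix()@P[:3,:3])
for c in [(320,252),(400,268),(372,385),(290,367)]: print(onz(t,np.array(c)/1.5,30).round(1))
print("knob",tri([ray(t,(333/1.5,340/1.5)),ray(s,(370/1.5,234/1.5))]).round(1))
for f in (False,True): print(rel(p0+[0,0,0],down(-.25,f)))
for n,p,c in (("scene",s,(256,190)),("top",t,(230,212))):
    a=p["frame"][c[1]-60:c[1]+60,c[0]-80:c[0]+80,::-1]; cv2.imwrite(f"pics/{n}z.png",cv2.resize(a,(800,600),interpolation=cv2.INTER_CUBIC))
E
```

```text
[[ 0.     0.33  -0.944]
 [-0.    -0.944 -0.33 ]
 [-1.     0.    -0.   ]]
cam in tool [-142.31545413    0.33911887  -84.74635321] [[-2.08178179e-04 -3.27681357e-01  9.44788275e-01]
 [ 9.99999947e-01  1.69185062e-04  2.79022259e-04]
 [-2.51274455e-04  9.44788283e-01  3.27681304e-01]]
[604.6 138.   30. ]
[574.2   1.4  30. ]
[378.6  52.4  30. ]
[410.6 188.3  30. ]
knob [451.7 110.3 105.4]
[-2.5548, 0.0001, 0.0, 0.0, 0.0, -0.0]
[0.5868, 0.0, -0.0001, 0.0, 0.0, -0.0]
```

View pics/scenez.png

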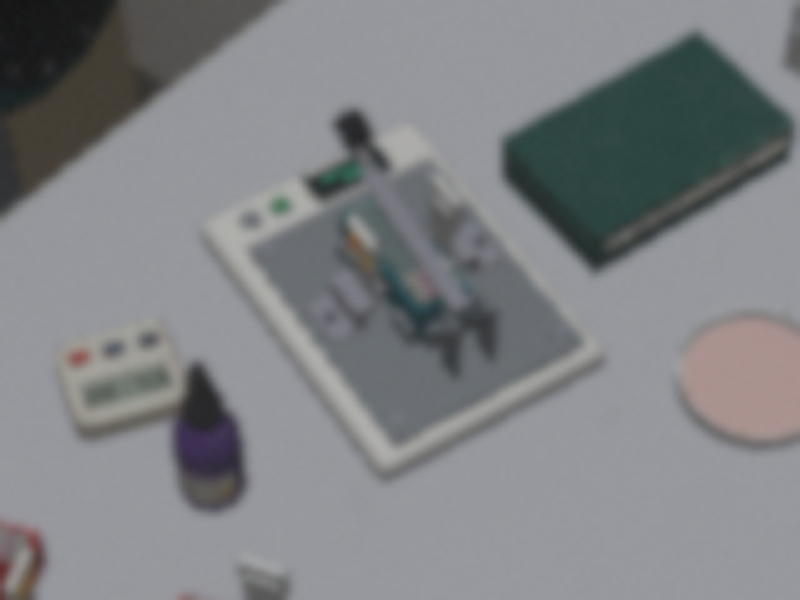

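View pics/topz.png

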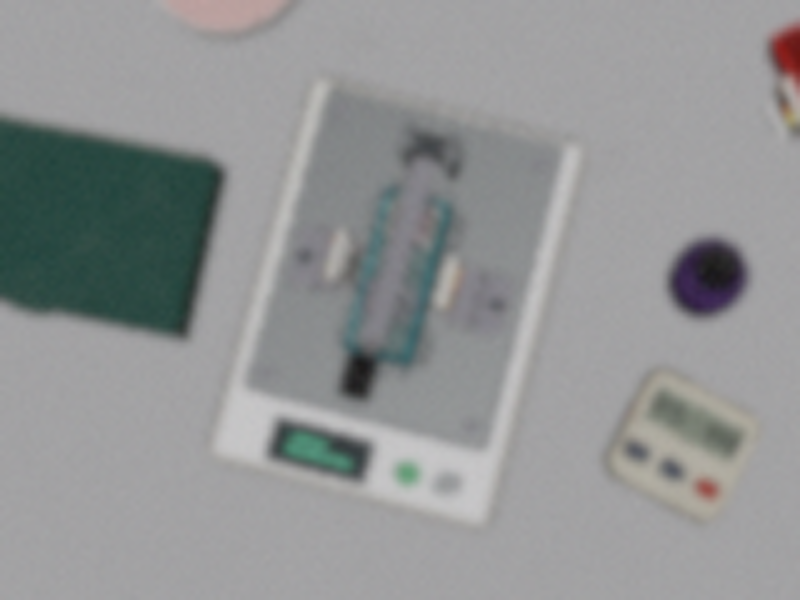

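Run:
```python
from h import *
print(rel([490,95,270],down(-.255)))
```

```text
[-2.5498, 0.0001, 0.0, -0.0387, -0.4528, -0.4939]
```

Call:
arm_command(increments=[-0.12,0,0,-0.004,-0.022,-0.0235,-1,-0.24,0,0,-0.008,-0.043,-0.047,-1,-0.36,0,0,-0.012,-0.065,-0.0705,-1,-0.48,0,0,-0.016,-0.086,-0.094,-1,-0.6,0,0,-0.02,-0.108,-0.1175,-1,-0.72,0,0,-0.024,-0.13,-0.141,-1,-0.84,0,0,-0.028,-0.151,-0.1645,-1,-0.96,0,0,-0.032,-0.173,-0.188,-1,-1.08,0,0,-0.034,-0.194,-0.2115,-1,-1.2,0,0,-0.036,-0.216,-0.235,-1,-1.32,0,0,-0.037,-0.238,-0.259,-1,-1.44,0,0,-0.038,-0.259,-0.282,-1])

```text
t: 2.8
position: [354.5, -156.3, 269.6]
ee_rot: [0.55, 0.444, 0.55, -0.444]
wrist_force: [0.6, -0.8, 0.5]
finger_gap: 85.2
```

Run:
```python
from h import *
print(rel([490,95,270],down(-.255)), status.observe()["joint_positions"])
```

```text
[-1.104, 0.0007, -0.0002, -0.0004, 0.1853, -0.2172] [-6.26500937e-01  1.42682908e-02 -2.47379913e-01  1.30848988e+00
  5.47014684e-05  7.32506356e-01]
```

Call:
arm_command(increments=[-0.12,0,0,0,0.02,-0.024,-1,-0.24,0,0,0,0.04,-0.048,-1,-0.36,0,0,0,0.06,-0.072,-1,-0.48,0,0,0,0.08,-0.095,-1,-0.6,0,0,0,0.1,-0.118,-1,-0.72,0,0,0,0.12,-0.14,-1,-0.84,0,0,0,0.14,-0.165,-1,-0.96,0,0,0,0.16,-0.188,-1,-1.05,0,0,0,0.177,-0.208,-1,-1.104,0,0,0,0.185,-0.217,-1,-1.104,0,0,0,0.185,-0.217,-1])

```text
t: 3.72
position: [490.5, 96.7, 269.1]
ee_rot: [0.702, 0.088, 0.702, -0.088]
wrist_force: [-1.0, -0.4, -1.3]
finger_gap: 85.6
```

Run:
```python
from h import *
print(status.observe()["position"],status.observe()["joint_positions"])
w=snapshot("wrist");cv2.imwrite("pics/w1.png",cv2.resize(w["frame"][:,:,::-1],(768,576),interpolation=cv2.INTER_CUBIC))
for l in ["rocker","knob","cassette","catch_l_pad","catch_r_pad","holddown"]:
    print(l,[(np.round(d["xy"],1).tolist(),round(d["conf"],2)) for d in recognise("wrist",l)][:4])
```

```text
[490.54544802  96.65259578 269.11765323] [ 3.14474037e-02  2.10818444e-01 -1.75385145e-02  1.34225745e+00
 -6.66559426e-05  2.80991959e-01]
rocker [([256.9, 137.6], 0.71)]
knob [([256.6, 171.3], 0.85), ([406.6, 155.1], 0.59)]
cassette [([24.3, 194.8], 0.95), ([246.1, 170.5], 0.78), ([96.9, 264.6], 0.76)]
catch_l_pad [([89.3, 290.5], 0.98), ([280.6, 175.5], 0.67), ([8.9, 181.6], 0.55)]
catch_r_pad [([230.5, 176.9], 0.85), ([120.0, 262.6], 0.78), ([26.0, 217.9], 0.77), ([406.7, 153.9], 0.53)]
holddown []
```

View pics/w1.png

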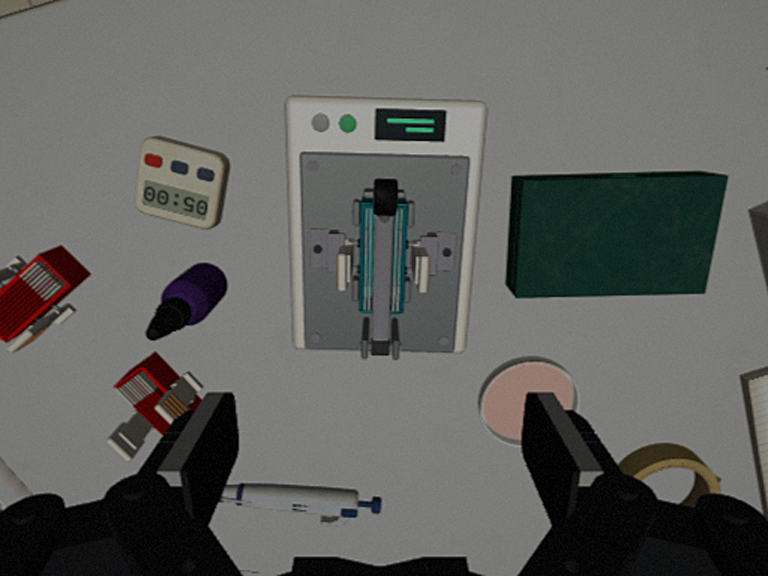

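Run:
```python
from h import *
w=snapshot("wrist");a=w["frame"][55:245,180:335,::-1];print(a.shape)
np.save("w1.npy",w["frame"]); import pickle; pickle.dump(w,open("w1.pkl","wb"))
cv2.imwrite("pics/w1z.png",cv2.resize(a,None,fx=3.15,fy=3.15,interpolation=cv2.INTER_CUBIC))
P=np.array(w["pose"]);print(P.round(3))
```

```text
(190, 155, 3)
[[ 2.54000e-01  9.13000e-01  3.19000e-01  4.07569e+02]
 [ 9.67000e-01 -2.40000e-01 -8.40000e-02  1.15289e+02]
 [-0.00000e+00  3.30000e-01 -9.44000e-01  4.12025e+02]
 [ 0.00000e+00  0.00000e+00  0.00000e+00  1.00000e+00]]
```

View pics/w1z.png

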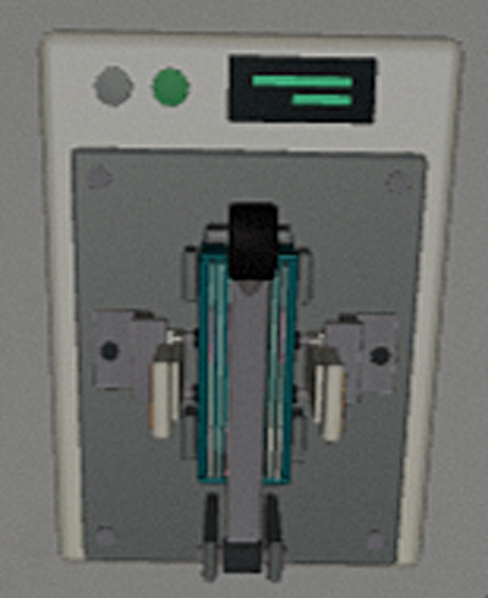

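```bash
cat > fit.py <<'E'
from h import *
import pickle; from scipy.optimize import least_squares
w=pickle.load(open("w1.pkl","rb"))
X=np.array([[-41,-16.5,66],[-41,16.5,66],[41,-16.5,66],[41,16.5,66],[-58,0,86]],float)
uv=np.array([[198,245],[297,245],[197,484],[291,484],[254,241]])/3.15+[180,55]
def W(q,X):
    c,s=np.cos(q[2]),np.sin(q[2]);return np.atleast_2d(X)@np.array([[c,s,0],[-s,c,0],[0,0,1]])+[q[0],q[1],0]
r=least_squares(lambda q:(proj(w,W(q,X))-uv).ravel(),[490,95,-.25])
if __name__=="__main__":
    print(r.x,((proj(w,W(r.x,X))-uv)).round(1))
    im=cv2.resize(w["frame"][55:245,180:335,::-1],None,fx=3.15,fy=3.15,interpolation=cv2.INTER_CUBIC)
    ex=[[-13,-30,96],[13,-30,96],[-13,30,96],[13,30,96],[64,0,71],[-15,-28,47],[15,-28,47],[-15,-41,47],[15,-41,47],[-15,41,47],[15,41,47]]
    for p in proj(w,W(r.x,np.r_[X,ex])): cv2.circle(im,tuple(int(v) for v in (p-[180,55])*3.15),3,(0,0,255),1)
    cv2.imwrite("pics/fit1.png",im)
E
python3 fit.py
```

```text
[ 5.03939173e+02  9.57676531e+01 -2.72849094e-01] [[ 0.2  3.4]
 [ 0.8  3.9]
 [ 0.   1.5]
 [-0.1  1.9]
 [-0.8 -9.4]]
```

View pics/fit1.png

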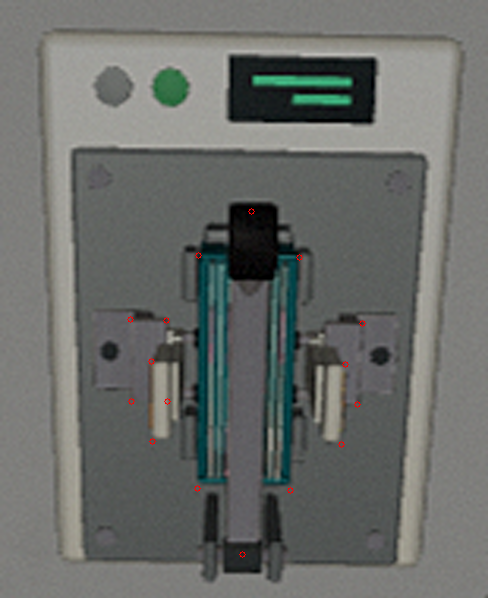

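```bash
cat >> fit.py <<'E'
def knob(th): c,s=np.cos(th),np.sin(th); return np.array([64-122*c+15*s,0,71+122*s+15*c])
r=least_squares(lambda q:(proj(w,W(q,np.r_[X[:4],[knob(q[3])]]))-uv).ravel(),[490,95,-.25,.1])
if __name__=="__main__":
    print(r.x,r.fun.reshape(-1,2).round(1)); print(knob(r.x[3]),W(r.x,knob(r.x[3])))
    im=cv2.resize(w["frame"][55:245,180:335,::-1],None,fx=3.15,fy=3.15,interpolation=cv2.INTER_CUBIC)
    for p in proj(w,W(r.x,np.r_[X[:4],[knob(r.x[3])],ex])): cv2.circle(im,tuple(int(v) for v in (p-[180,55])*3.15),3,(0,0,255),1)
    cv2.imwrite("pics/fit2.png",im)
E
python3 fit.py
```

```text
[ 5.03939173e+02  9.57676531e+01 -2.72849094e-01] [[ 0.2  3.4]
 [ 0.8  3.9]
 [ 0.   1.5]
 [-0.1  1.9]
 [-0.8 -9.4]]
[ 5.01002577e+02  9.64815893e+01 -2.69435401e-01  2.49671441e-01] [[-0.   0.5]
 [ 0.7  0.9]
 [ 0.1 -1. ]
 [ 0.  -0.7]
 [-0.6  0. ]]
[-50.51094205   0.         115.67934816] [[452.31400179 109.92695807 115.67934816]]
```

View pics/fit2.png

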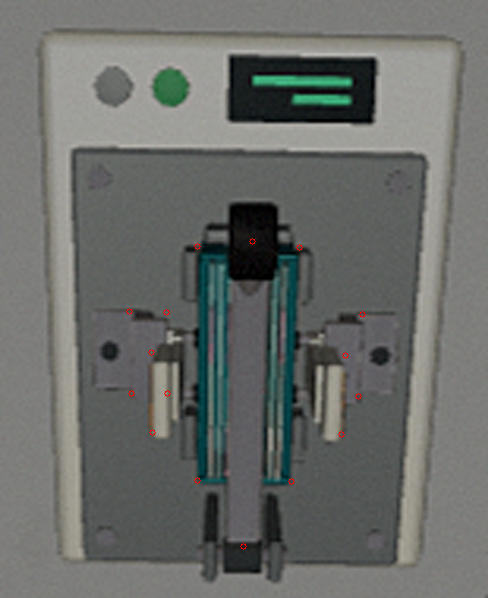

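Run:
```python
from fit import *
s=snapshot("scene");t=snapshot("top")
K=[ray(s,(246.4,155.8)),ray(t,(221.6,227)),ray(w,np.array([254,241])/3.15+[180,55])]
print(tri(K),tri([K[0],K[2]]),tri(K[:2]))
for th in (.1,.15,.2,.25,.3):
    k=W(r.x,knob(th));print(th,k.round(1),proj(s,k),proj(t,k),proj(w,k))
print(r.x, uv[4])
```

```text
[452.03869188 110.24440625 107.24155283] [453.18852675 109.86705537 108.14779224] [450.65210629 110.93535431 105.0035936 ]
0.1 [[447.1 111.4  98.1]] [[245.46015554 156.74317659]] [[221.54196618 228.50820387]] [[259.76803004 122.76517955]]
0.15 [[448.6 111.  104.1]] [[245.68954553 155.67134405]] [[221.47063419 227.79134491]] [[259.86053472 125.2811482 ]]
0.2 [[450.3 110.5 109.9]] [[245.97866483 154.67857318]] [[221.43542647 226.93971146]] [[259.94785113 128.2050801 ]]
0.25 [[452.3 109.9 115.7]] [[246.32764018 153.76824388]] [[221.43720047 225.95306295]] [[260.02933237 131.54464702]]
0.3 [[454.6 109.3 121.4]] [[246.73646219 152.94363796]] [[221.47670615 224.83166461]] [[260.10431886 135.30508424]]
[ 5.01002577e+02  9.64815893e+01 -2.69435401e-01  2.49671441e-01] [260.63492063 131.50793651]
```

Run:
```python
from fit import *
print(rel([451.5,110.3,170],down(-.265)),rel([451.5,110.3,95],down(-.265)))
```

```text
[0.009, 0.0008, 0.0001, 0.0997, 0.0058, -0.041] [0.009, 0.0008, 0.0001, 0.1747, 0.0058, -0.0411]
```

Call:
arm_command(increments=[0.009,0.001,0,0.03,0.006,-0.041,0,0.009,0.001,0,0.06,0.006,-0.041,0,0.009,0.001,0,0.09,0.006,-0.041,0,0.009,0.001,0,0.1,0.006,-0.041,0,0.009,0.001,0,0.1,0.006,-0.041,0], newtons=30)

```text
t: 4.63
position: [449.9, 110.3, 167.6]
ee_rot: [0.7, 0.093, 0.702, -0.094]
wrist_force: [0.1, 0.7, 0.5]
finger_gap: 42.6
```

Run:
```python
from fit import *
print(status.observe()["position"],status.observe()["finger_gap"])
v=snapshot("wrist")
cv2.imwrite("pics/w2.png",cv2.resize(v["frame"][:,:,::-1],(768,576),interpolation=cv2.INTER_CUBIC))
print(rel([451.5,110.3,95],down(-.265)))
```

```text
[449.94915813 110.27624987 167.64671851] 42.62357973192128
[-0.0003, -0.0017, 0.0007, 0.0742, 0.0002, 0.0007]
```

View pics/w2.png

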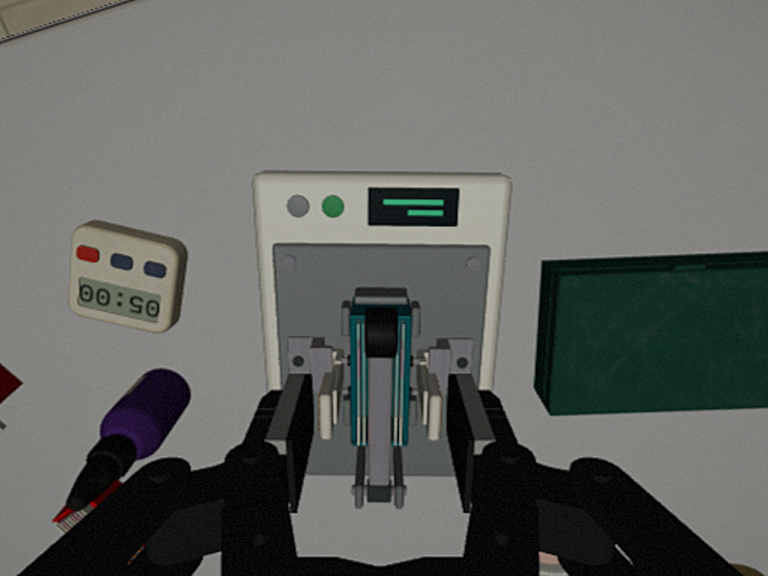

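Run:
```python
from fit import *
v=snapshot("wrist")
uv2=np.array([254.3,221])
print(tri([ray(w,uv[4]),ray(v,uv2)]))
for th in (.15,.2,.25): print(proj(v,W(r.x,knob(th))))
# joint fit incl. rim corners in v
```

```text
[452.51346327 110.47082975 115.25629404]
[[253.36072669 208.81637595]]
[[253.35187209 214.7084534 ]]
[[253.34036154 221.23492521]]
```

Call:
arm_command(increments=[0,-0.002,0,0.03,0,0.001,0,0,-0.002,0,0.06,0,0.001,0,0,-0.002,0,0.071,0,0.001,0,0,-0.002,0,0.071,0,0.001,0.3,0,-0.002,0,0.071,0,0.001,1,0,-0.002,0,0.071,0,0.001,1,0,-0.002,0,0.071,0,0.001,1,0,-0.002,0,0.071,0,0.001,1,0,-0.002,0,0.071,0,0.001,1], newtons=30)

```text
t: 5.48
position: [453.4, 109.8, 100.1]
ee_rot: [0.702, 0.093, 0.7, -0.094]
wrist_force: [0.0, -5.0, 1.6]
finger_gap: 13.3
```

Run:
```python
from fit import *
s=status.observe();print(s["position"],s["finger_gap"],s["wrist_force"])
v=snapshot("wrist")
cv2.imwrite("pics/w3.png",cv2.resize(v["frame"][:,:,::-1],(768,576),interpolation=cv2.INTER_CUBIC))
# path in rocker frame
p0,R0=tool()
k0=knob(.25)
for th in np.arange(.4,1.96,.15):
    d=knob(th)-k0; c,sn=np.cos(-.265),np.sin(-.265)
    print(round(th,2),(R0.inv().apply([c*d[0],sn*d[0],d[2]])/1000).round(4))
```

```text
[453.35338298 109.82886734 100.05890434] 13.27437470461823 [ 0.03176576 -4.98853016  1.60363814]
0.4 [-0.0166  0.      0.008 ]
0.55 [-0.0318  0.      0.0184]
0.7 [-0.0452  0.      0.031 ]
0.85 [-0.0567  0.      0.0455]
1.0 [-0.0658  0.      0.0614]
1.15 [-0.0725  0.      0.0786]
1.3 [-0.0765  0.      0.0966]
1.45 [-7.78e-02  1.00e-04  1.15e-01]
1.6 [-7.630e-02  1.000e-04  1.333e-01]
1.75 [-7.210e-02  1.000e-04  1.513e-01]
1.9 [-6.530e-02  1.000e-04  1.684e-01]
```

View pics/w3.png

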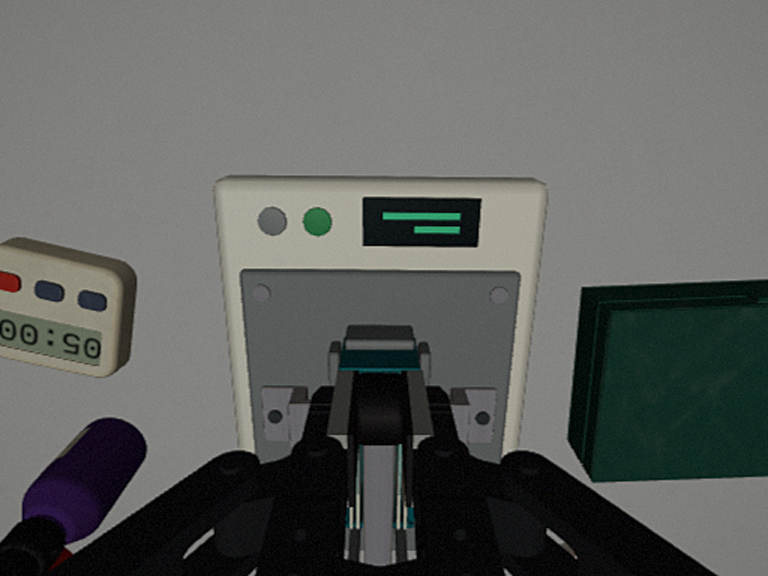

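Call:
arm_command(increments=[0,0,0,-0.0166,0,0.008,1,0,0,0,-0.0318,0,0.0184,1,0,0,0,-0.0452,0,0.031,1,0,0,0,-0.0567,0,0.0455,1,0,0,0,-0.0567,0,0.0455,1])

```text
t: 5.95
position: [498.6, 97.2, 159.0]
ee_rot: [0.703, 0.093, 0.699, -0.094]
wrist_force: [-11.7, -4.7, 11.6]
finger_gap: 13.1
```

Run:
```python
from fit import *
s=status.observe();print(s["position"],s["finger_gap"],s["wrist_force"],s["wrist_torque"])
v=snapshot("wrist")
cv2.imwrite("pics/w4.png",cv2.resize(v["frame"][:,:,::-1],(768,576),interpolation=cv2.INTER_CUBIC))
p0,R0=tool(); print(R0.as_matrix().round(3))
```

```text
[498.62612529  97.16291437 159.02800965] 13.050946849797478 [-11.7498166   -4.74673085  11.5984562 ] [-0.9251371   2.21530837 -0.05986636]
[[ 0.004  0.263  0.965]
 [-0.002  0.965 -0.263]
 [-1.    -0.001  0.004]]
```

View pics/w4.png

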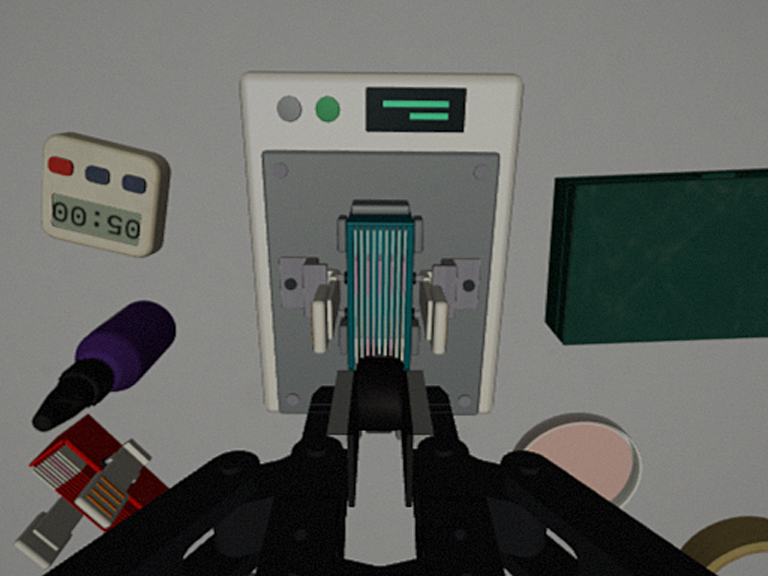

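Call:
arm_command(increments=[0,0,0,-0.0105,0,0.0135,1,0,0,0,-0.0178,0,0.0305,1,0,0,0,-0.0222,0,0.0485,1,0,0,0,-0.0222,0,0.0485,1])

```text
t: 6.33
position: [546.7, 83.6, 181.9]
ee_rot: [0.703, 0.093, 0.699, -0.095]
wrist_force: [-5.6, -6.4, 12.8]
finger_gap: 12.8
```

Run:
```python
from fit import *
s=status.observe();print(s["position"],s["finger_gap"],s["wrist_force"],s["wrist_torque"])
p0,R0=tool(); print(R0.as_matrix().round(3))
c=W(r.x,[64,0,71])[0]; g=p0+R0.apply([-19,0,0]); d=g-c
e=np.array([np.cos(-.265),np.sin(-.265),0]); x,z=d@e,d[2]; print("radius",np.hypot(x,z),"theta",np.pi-np.arctan2(z,x)-np.arctan2(15,122))
```

```text
[546.72410206  83.64022872 181.89377038] 12.775627970871964 [-5.61980159 -6.40030053 12.79135618] [-1.16359612  1.16902511  0.01770267]
[[ 0.006  0.264  0.965]
 [-0.003  0.965 -0.264]
 [-1.    -0.001  0.007]]
radius 130.95418852676121 theta 1.3210879013617531
```

Run:
```python
from fit import *
for n in ("wrist","scene"):
    v=snapshot(n)
    f=v["frame"] if n=="wrist" else v["frame"][110:260,160:360]
    cv2.imwrite(f"pics/{n}5.png",cv2.resize(f[:,:,::-1],(768,576),interpolation=cv2.INTER_CUBIC))
```

```text
(no output)
```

View pics/wrist5.png

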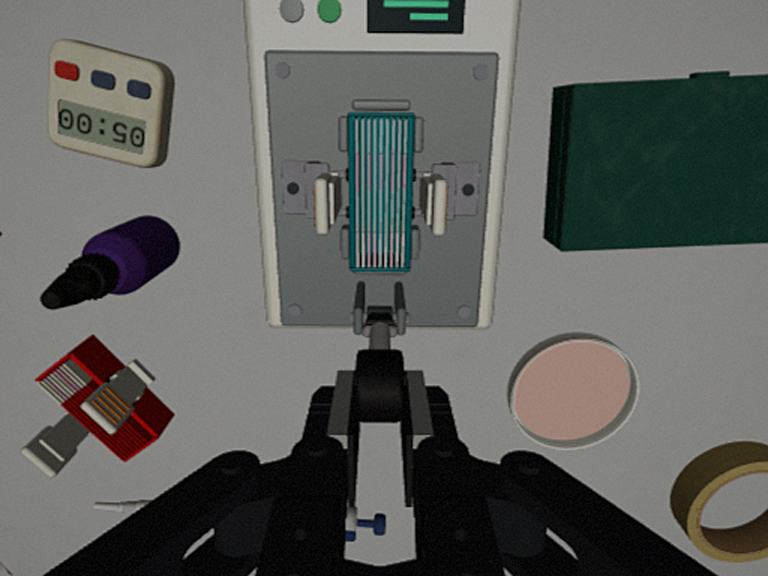

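View pics/scene5.png

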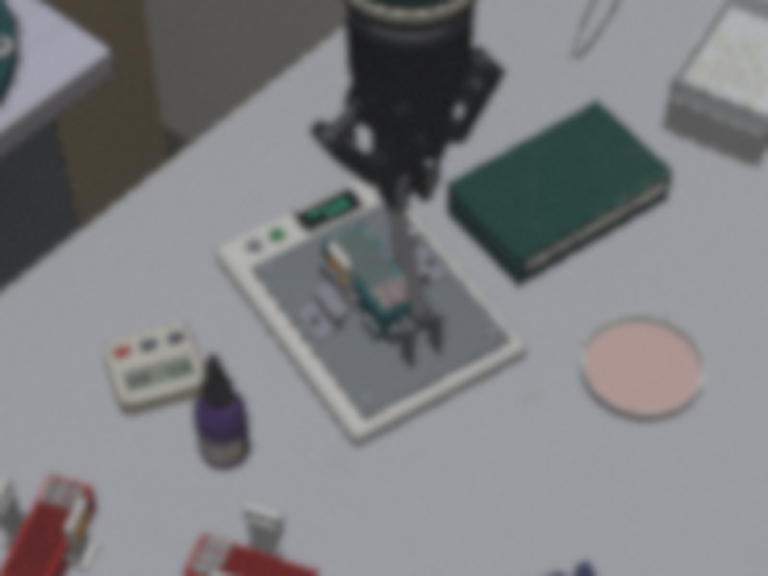

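Call:
arm_command(increments=[0,0,0,-0.0035,0,0.0184,1,0,0,0,-0.002,0,0.0367,1,0,0,0,0.002,0,0.0547,1,0,0,0,0.007,0,0.0662,1,0,0,0,0.0095,0,0.072,1,0,0,0,0.0095,0,0.072,1])

```text
t: 6.93
position: [617.0, 63.8, 173.6]
ee_rot: [0.704, 0.093, 0.697, -0.095]
wrist_force: [1.4, -8.7, 10.7]
finger_gap: 12.8
```

Run:
```python
from fit import *
s=status.observe();print(s["position"],s["finger_gap"],s["wrist_force"],s["wrist_torque"])
p0,R0=tool(); print(R0.as_matrix().round(3))
c=W(r.x,[64,0,71])[0]; g=p0+R0.apply([-19,0,0]); d=g-c
e=np.array([np.cos(-.265),np.sin(-.265),0]); x,z=d@e,d[2]; print("radius",np.hypot(x,z),"theta",np.pi-np.arctan2(z,x)-np.arctan2(15,122))
v=snapshot("wrist"); pickle.dump(v,open("w6.pkl","wb"))
cv2.imwrite("pics/w6.png",cv2.resize(v["frame"][:,:,::-1],(768,576),interpolation=cv2.INTER_CUBIC))
```

```text
[617.03598224  63.84386511 173.62549613] 12.786588034898042 [ 1.39776289 -8.6771579  10.74311289] [-1.52423148 -0.03580579  0.00702704]
[[ 0.009  0.264  0.964]
 [-0.004  0.964 -0.264]
 [-1.    -0.002  0.01 ]]
radius 134.04164188434493 theta 1.882286207382173
```

View pics/w6.png

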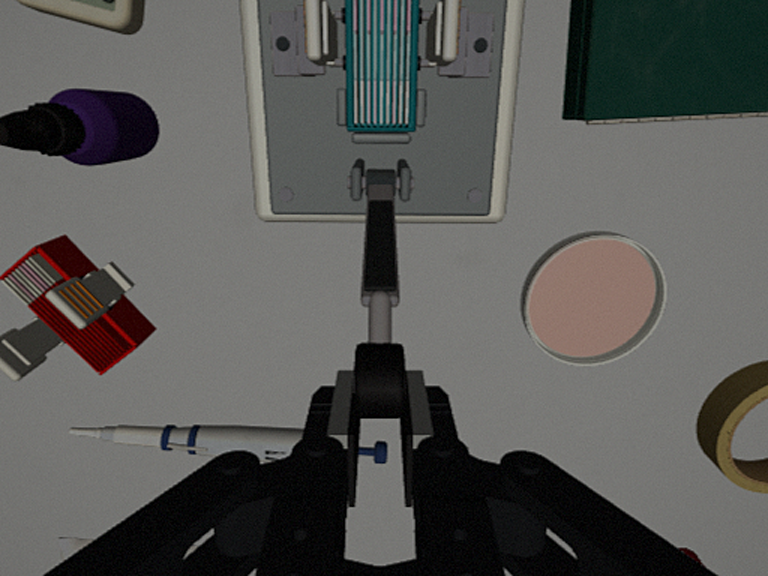

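Call:
arm_command(increments=[0,0,0,0,0,0,0,0,0,0,0,0,0,0,0,0,0,0,0,0,0,0,0,0,-0.035,0,0,0,0,0,0,-0.07,0,0,0,0,0,0,-0.1,0,-0.03,0,0,0,0,-0.12,0,-0.07,-0.5,0,0,0,-0.12,0,-0.11,-1,0,0,0,-0.12,0,-0.11,-1])

```text
t: 7.73
position: [503.7, 95.2, 294.5]
ee_rot: [0.704, 0.093, 0.698, -0.094]
wrist_force: [-0.2, -0.2, 0.9]
finger_gap: 76.8
```

Run:
```python
from fit import *
s=status.observe();print(s["position"],s["finger_gap"],s["wrist_force"],s["wrist_torque"])
v=snapshot("wrist"); pickle.dump(v,open("w7.pkl","wb"))
cv2.imwrite("pics/w7.png",cv2.resize(v["frame"][:,:,::-1],(768,576),interpolation=cv2.INTER_CUBIC))
for n in ("scene","top"): pickle.dump(snapshot(n),open(n+"7.pkl","wb"))
```

```text
[503.74225164  95.23729155 294.52478203] 76.82399671778337 [-0.18966266 -0.15972985  0.89572353] [-0.00422477 -0.01170566  0.00074746]
```

View pics/w7.png

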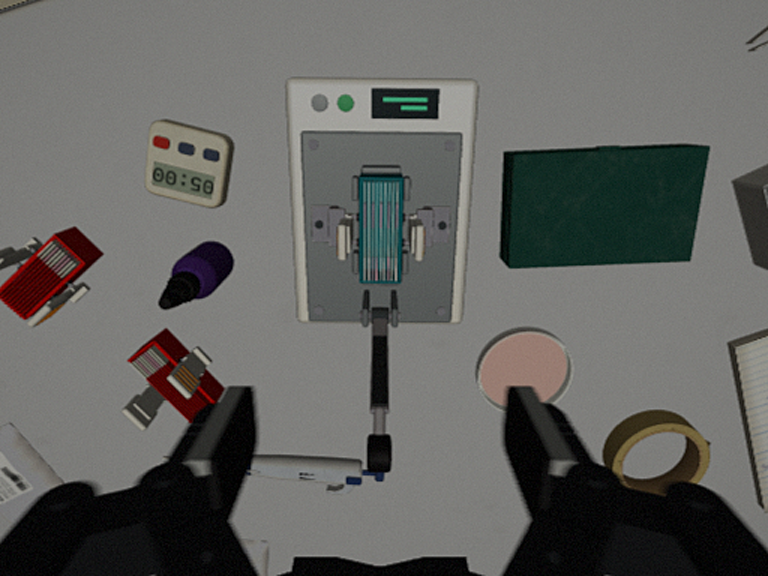

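Run:
```python
from fit import *
v=pickle.load(open("w7.pkl","rb"))
print(r.x)
im=cv2.resize(v["frame"][100:220,195:310,::-1],None,fx=5,fy=5,interpolation=cv2.INTER_CUBIC)
cv2.imwrite("pics/w7z.png",im)
```

```text
[ 5.01002577e+02  9.64815893e+01 -2.69435401e-01  2.49671441e-01]
```

View pics/w7z.png

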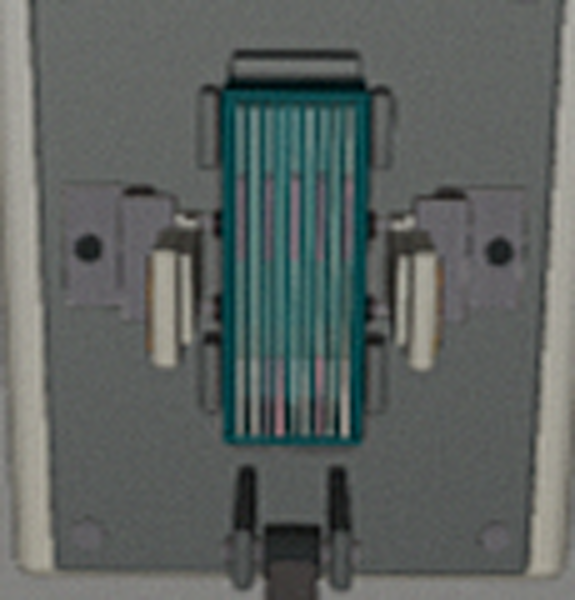

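Run:
```python
from fit import *
v=pickle.load(open("w7.pkl","rb"))
X2=np.array([[-41,-16.5,66],[-41,16.5,66],[41,-16.5,66],[41,16.5,66]],float)
u2=np.array([[221,93],[370,93],[225,443],[363,443]])/5+[195,100]
q=least_squares(lambda q:np.r_[(proj(v,W(q,X2))-u2).ravel()],[500,95,-.26])
print(q.x,q.fun.round(2))
X3=np.array([[-13,-30,96],[-13,30,96],[13,-30,96],[13,30,96]],float)
u3=np.array([[148,246],[440,249],[150,366],[437,368]])/5+[195,100]
print((proj(v,W(q.x,X3))-u3).round(2))
q2=least_squares(lambda q:np.r_[(proj(v,W(q,np.r_[X2,X3]))-np.r_[u2,u3]).ravel()],[500,95,-.26]);print(q2.x,q2.fun.round(1))
# z-free check
q3=least_squares(lambda q:np.r_[(proj(v,W(q,X2)+[0,0,q[3]])-u2).ravel()],[500,95,-.26,0]);print(q3.x)
# bar angle
kp=np.array([379,453])/1.5
for th in (1.7,1.8,1.9,2.0): print(th,proj(v,W(q2.x,knob(th))),kp)
for n in("scene","top"):
    f=pickle.load(open(n+"7.pkl","rb"));print(n,proj(f,W(q2.x,[[0,0,66],[-41,0,66],[41,0,66]])))
    c=(256,190) if n=="scene" else (230,212)
    a=f["frame"][c[1]-45:c[1]+45,c[0]-60:c[0]+60,::-1].copy(); a=cv2.resize(a,(720,540),interpolation=cv2.INTER_CUBIC)
    for p in proj(f,W(q2.x,np.r_[X2,X3,[knob(1.85)]])): cv2.circle(a,tuple(int(z) for z in (p-[c[0]-60,c[1]-45])*6),3,(0,0,255),1)
    cv2.imwrite(f"pics/{n}7o.png",a)
```

```text
[ 5.03335120e+02  9.60706116e+01 -2.68159245e-01] [-0.34 -0.79  0.31 -0.71 -0.33  0.84  0.36  0.92]
[[ 0.25 -0.12]
 [ 0.24 -0.55]
 [ 0.48  0.24]
 [ 0.02  0.  ]]
[ 5.03357547e+02  9.59163907e+01 -2.70267169e-01] [-0.4 -0.8  0.3 -0.6 -0.5  0.9  0.2  1.   0.1 -0.1  0.1 -0.4  0.3  0.2
 -0.1  0.1]
[ 5.05131671e+02  9.56021373e+01 -2.68174628e-01 -8.69145095e+00]
1.7 [[253.42588623 293.67493825]] [252.66666667 302.        ]
1.8 [[253.3541687  302.20803588]] [252.66666667 302.        ]
1.9 [[253.28816349 309.11937494]] [252.66666667 302.        ]
2.0 [[253.22861572 314.41138803]] [252.66666667 302.        ]
scene [[256.94014936 177.85567579]
 [249.05946399 168.18370949]
 [265.08196307 187.84812495]]
top [[228.99468231 205.55447744]
 [224.60546601 221.92937771]
 [233.32648565 189.39376835]]
```

View pics/top7o.png

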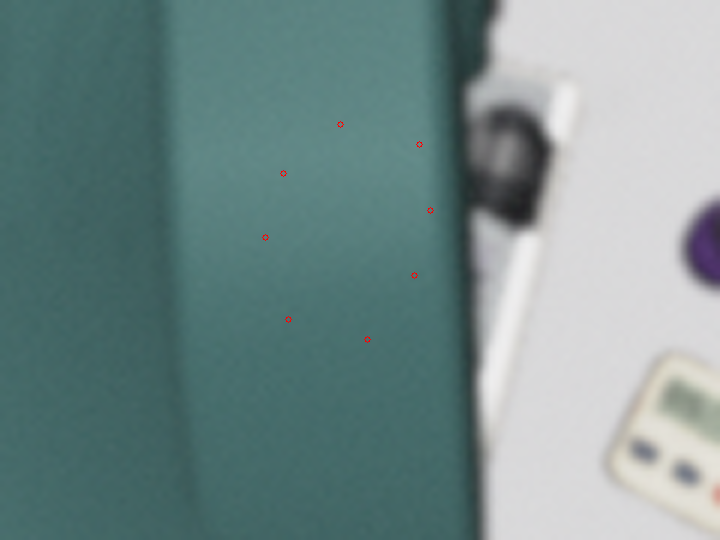

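View pics/scene7o.png

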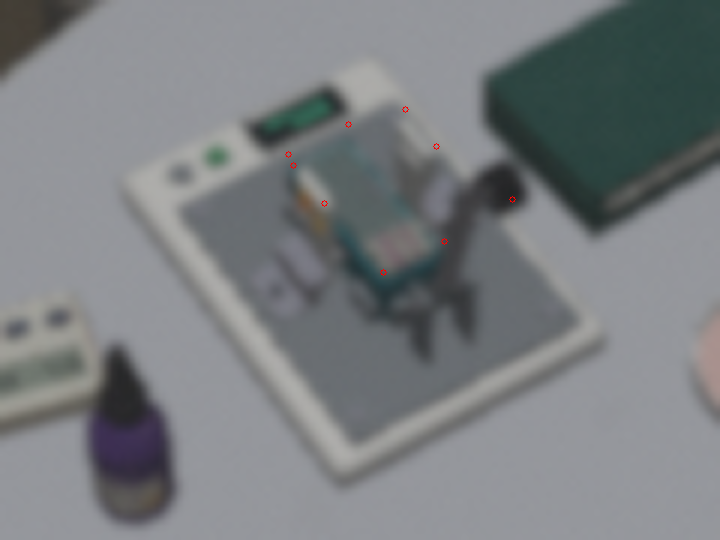

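Run:
```python
from fit import *
v=pickle.load(open("w7.pkl","rb"));sc=pickle.load(open("scene7.pkl","rb"))
q=[503.3,95.9,-.269]
k=tri([ray(v,(252.7,302)),ray(sc,(279.8,176.7))]);c=W(q,[64,0,71])[0];d=k-c
e=np.array([np.cos(-.269),np.sin(-.269),0]);print(k,np.hypot(d@e,d[2]),np.pi-np.arctan2(d[2],d@e)-np.arctan2(15,122))
for z in (150,100,60):print(rel([503.3,95.9,z],down(-.269)))
```

```text
[606.01587352  66.53598678 185.30380015] 122.0631724002821 1.806938623298938
[0.0022, 0.0106, 0.0012, 0.1431, 0.0006, -0.0078]
[0.0022, 0.0106, 0.0012, 0.1931, 0.0006, -0.0084]
[0.0022, 0.0106, 0.0012, 0.2331, 0.0007, -0.0088]
```

Call:
arm_command(increments=[0.002,0.01,0.001,0.04,0.001,-0.003,-1,0.002,0.01,0.001,0.08,0.001,-0.006,-1,0.002,0.01,0.001,0.12,0.001,-0.008,-1,0.002,0.01,0.001,0.155,0.001,-0.008,-1,0.002,0.01,0.001,0.18,0.001,-0.008,-1,0.002,0.01,0.001,0.18,0.001,-0.008,-1,0.002,0.01,0.001,0.18,0.001,-0.008,-1])

```text
t: 8.47
position: [503.9, 96.0, 112.5]
ee_rot: [0.7, 0.095, 0.701, -0.095]
wrist_force: [0.9, -0.1, 0.6]
finger_gap: 85.2
```

Run:
```python
from fit import *
s=status.observe();print(s["position"],s["finger_gap"],s["wrist_force"])
v=snapshot("wrist"); pickle.dump(v,open("w8.pkl","wb"))
cv2.imwrite("pics/w8.png",cv2.resize(v["frame"][:,:,::-1],(768,576),interpolation=cv2.INTER_CUBIC))
print(rel([503.3,95.9,60],down(-.269)))
X3=np.array([[-13,-30,96],[-13,30,96],[13,-30,96],[13,30,96],[-41,-16.5,66],[-41,16.5,66]],float)
print((proj(v,W([503.3,95.9,-.269],X3))*1.5).round(1))
```

```text
[503.8606397   95.99698104 112.46625792] 85.22017578156354 [ 0.91910082 -0.07357145  0.55122961]
[-0.0001, 0.0007, 0.0001, 0.0538, -0.0005, -0.0013]
[[292.4 335.2]
 [466.5 335.3]
 [296.5 401.2]
 [462.4 401.2]
 [336.4 236.2]
 [422.6 236.2]]
```

View pics/w8.png

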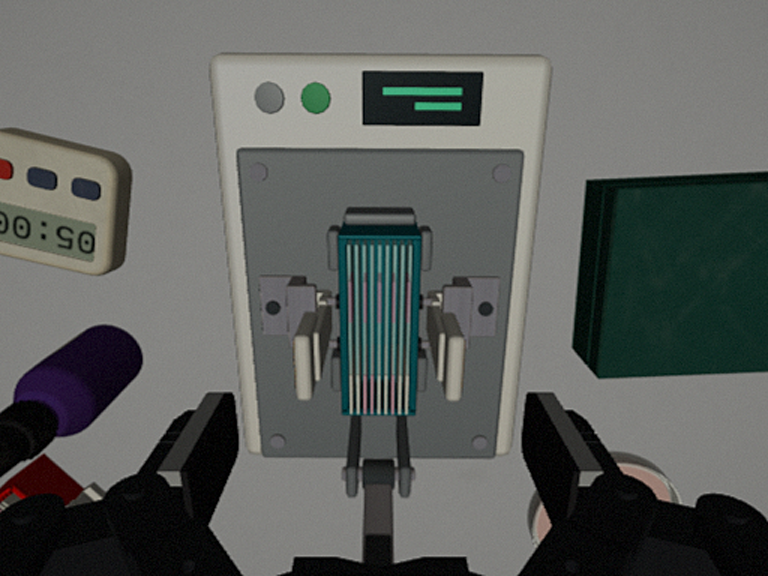

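Call:
arm_command(increments=[0,0,0,0.027,0,-0.001,-1,0,0,0,0.053,0,-0.001,-1,0,0,0,0.053,0,-0.001,-1,0,0,0,0.053,0,-0.001,-0.6,0,0,0,0.053,0,-0.001,-0.5,0,0,0,0.053,0,-0.001,-0.5], newtons=40)

```text
t: 9.02
position: [505.1, 96.4, 62.7]
ee_rot: [0.702, 0.095, 0.699, -0.095]
wrist_force: [0.7, -0.5, 0.3]
finger_gap: 64.0
```

Run:
```python
from fit import *
s=status.observe();print(s["position"],s["finger_gap"],s["wrist_force"])
v=snapshot("wrist"); pickle.dump(v,open("w9.pkl","wb"))
cv2.imwrite("pics/w9.png",cv2.resize(v["frame"][:,:,::-1],(768,576),interpolation=cv2.INTER_CUBIC))
print(rel([503.3,95.9,60],down(-.269)))
```

```text
[505.0953931   96.35563755  62.73435979] 64.00286339854256 [ 0.71419727 -0.51268133  0.25039294]
[-0.0, 0.0031, -0.0007, 0.0024, -0.0009, -0.0014]
```

View pics/w9.png

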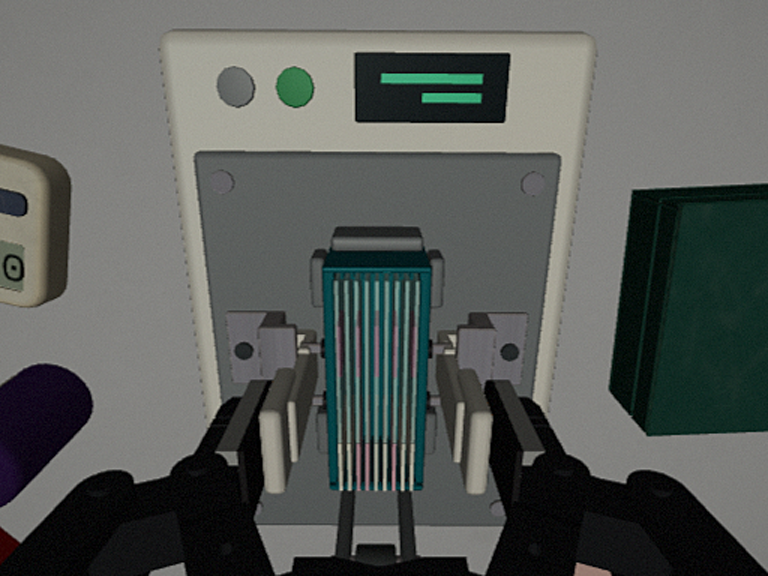

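Call:
arm_command(increments=[0,0.003,0,0.002,-0.001,-0.002,-0.4,0,0.003,0,0.002,-0.001,-0.002,0,0,0.003,0,0.002,-0.001,-0.002,0.3,0,0.003,0,0.002,-0.001,-0.002,1,0,0.003,0,0.002,-0.001,-0.002,1,0,0.003,0,0.002,-0.001,-0.002,1,0,0.003,0,0.002,-0.001,-0.002,1], newtons=40)

```text
t: 9.65
position: [503.4, 95.9, 62.0]
ee_rot: [0.702, 0.095, 0.7, -0.095]
wrist_force: [-4.4, -1.2, 21.6]
finger_gap: 46.4
```

Run:
```python
from fit import *
s=status.observe();print(s["position"],s["finger_gap"],s["wrist_force"],s["wrist_torque"])
p0,R0=tool(); print(R0.as_matrix().round(3))
v=snapshot("wrist"); pickle.dump(v,open("w10.pkl","wb"))
cv2.imwrite("pics/w10.png",cv2.resize(v["frame"][:,:,::-1],(768,576),interpolation=cv2.INTER_CUBIC))
```

```text
[503.3934706   95.85723421  62.01086304] 46.36717019828484 [-4.36079841 -1.17725318 21.56684015] [-0.27175342  0.88765032 -0.17891104]
[[ 0.003  0.266  0.964]
 [ 0.     0.964 -0.266]
 [-1.     0.001  0.002]]
```

View pics/w10.png

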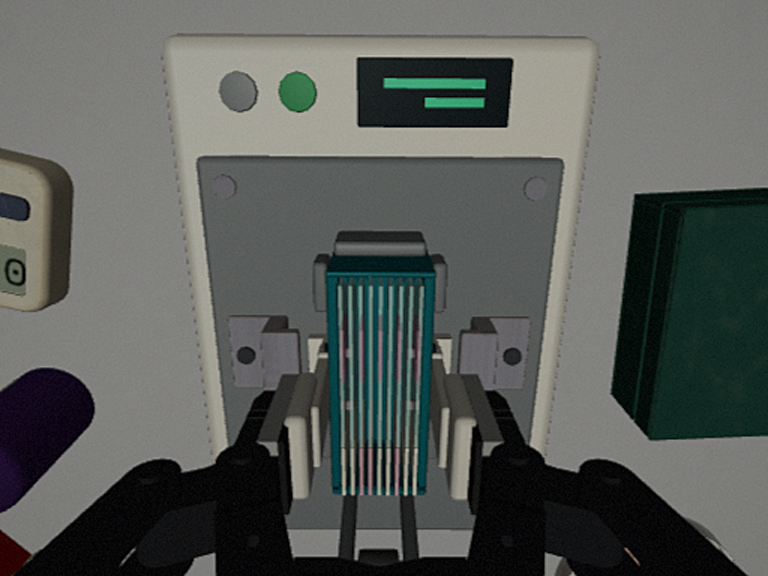

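Call:
arm_command(increments=[0,0,0,-0.003,0,0,1,0,0,0,-0.006,0,0,1,0,0,0,-0.01,0,0,1,0,0,0,-0.015,0,0,1,0,0,0,-0.015,0,0,1])

```text
t: 10.12
position: [503.7, 95.9, 77.8]
ee_rot: [0.702, 0.095, 0.7, -0.095]
wrist_force: [-0.5, 0.2, -2.9]
finger_gap: 45.3
```

Run:
```python
from fit import *
s=status.observe();print(s["position"],s["finger_gap"],s["wrist_force"],s["wrist_torque"])
p0,R0=tool(); print(R0.as_matrix().round(3))
v=snapshot("wrist"); pickle.dump(v,open("w11.pkl","wb"))
cv2.imwrite("pics/w11.png",cv2.resize(v["frame"][:,:,::-1],(768,576),interpolation=cv2.INTER_CUBIC))
```

```text
[503.68012079  95.87624107  77.83908352] 45.333315227160305 [-0.45231885  0.17285994 -2.94558008] [ 0.04069139  0.00967483 -0.01598693]
[[ 0.003  0.266  0.964]
 [ 0.     0.964 -0.266]
 [-1.     0.001  0.003]]
```

View pics/w11.png

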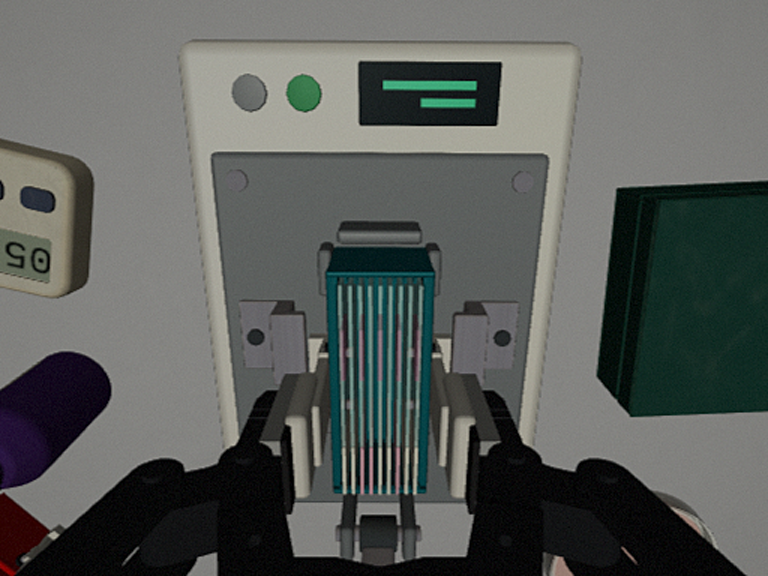

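The catches have let go, and the cassette rises level with about 2.9 N on the wrist. I'll lift it the rest of the way.

Call:
arm_command(increments=[0,0,0,-0.01,0,0,1,0,0,0,-0.02,0,0,1,0,0,0,-0.03,0,0,1,0,0,0,-0.04,0,0,1,0,0,0,-0.05,0,0,1,0,0,0,-0.06,0,0,1,0,0,0,-0.07,0,0,1,0,0,0,-0.078,0,0,1,0,0,0,-0.083,0,0,1,0,0,0,-0.085,0,0,1,0,0,0,-0.085,0,0,1,0,0,0,-0.085,0,0,1])

```text
t: 11.17
position: [503.1, 95.8, 162.0]
ee_rot: [0.702, 0.095, 0.7, -0.095]
wrist_force: [0.5, 0.5, -1.9]
finger_gap: 45.3
```

Call:
arm_command(increments=[0,0,0,0,0,0,1,0,0,0,0,0,0,1,0,0,0,0,0,0,1,0,0,0,0,0,0,1,0,0,0,0,0,0,1,0,0,0,0,0,0,1])

```text
t: 11.67
position: [503.1, 95.8, 162.0]
ee_rot: [0.702, 0.095, 0.7, -0.095]
wrist_force: [-0.2, 0.3, -1.6]
finger_gap: 45.2
```

Run:
```python
from fit import *
s=status.observe();print(s["position"],s["finger_gap"],s["wrist_force"],s["wrist_torque"],np.round(s["joint_vel"],4))
p0,R0=tool(); print(R0.as_matrix().round(3))
v=snapshot("wrist"); pickle.dump(v,open("w12.pkl","wb"))
cv2.imwrite("pics/w12.png",cv2.resize(v["frame"][:,:,::-1],(768,576),interpolation=cv2.INTER_CUBIC))
f=snapshot("scene")["frame"][90:250,150:360,::-1];cv2.imwrite("pics/s12.png",cv2.resize(f,(756,576),interpolation=cv2.INTER_CUBIC))
```

```text
[503.1244544   95.84116044 161.9631459 ] 45.21912584206576 [-0.17281662  0.27578636 -1.61568992] [0.01186104 0.04765767 0.00057812] [ 0.      0.0009 -0.0002  0.0005 -0.0019  0.0017]
[[ 0.003  0.266  0.964]
 [ 0.     0.964 -0.266]
 [-1.     0.001  0.002]]
```

View pics/w12.png

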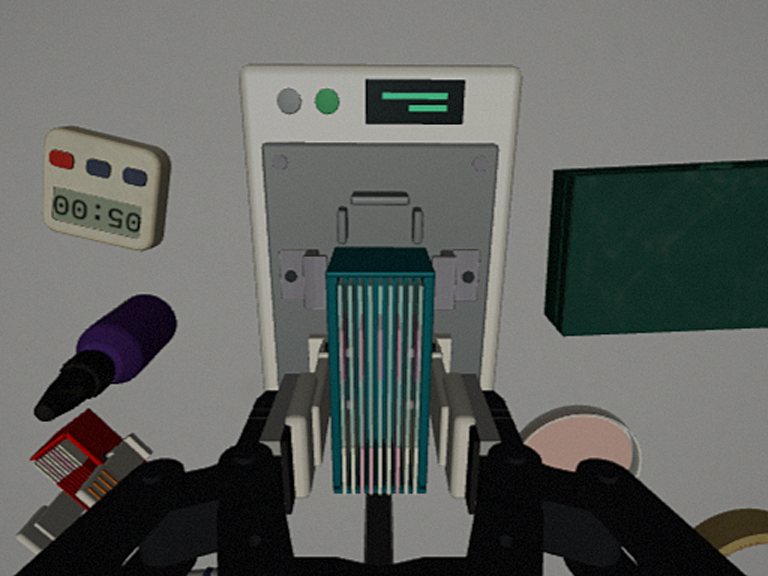

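View pics/s12.png

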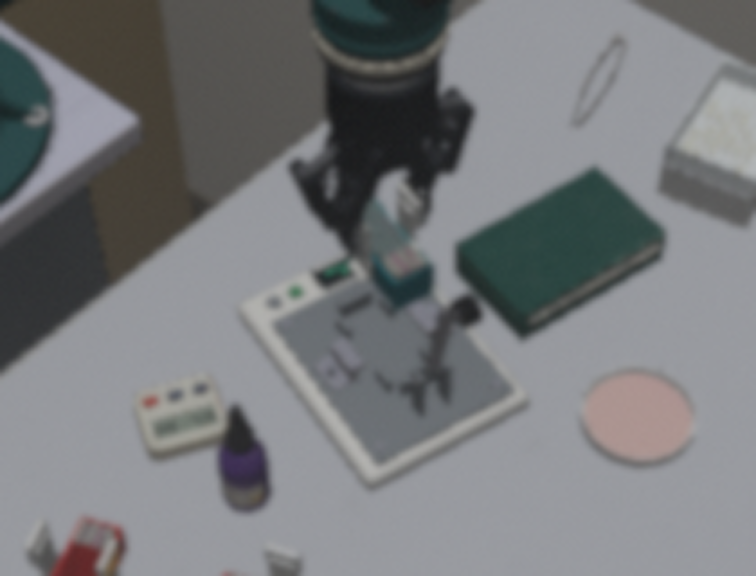

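```bash
python3 -c "
from bench import manip,status
print(manip.hand_in());s=status.observe();print(s['position'],s['finger_gap'],s['wrist_force'])"
```

```text
the job is handed in; nothing more can be done
None
the job is handed in; nothing more can be done
```

I swung the hold-down bar open by its knob, squeezed both catches with a 40 N grip, and lifted the cassette straight up about 100 mm. I handed the job in at about 12 s with the cassette still held by the squeezed catches. Hand-in reported no verdict.

**Last checks:**
- **Bar:** two-camera triangulation after I let go of the knob put it at about 1.81 rad, and it still stands open in the last scene picture.
- **Height:** the tool rose 100 mm after the squeeze, so the cassette's underside should be about 130 mm above the bench. I did not measure the cassette's height directly.
- **Hold:** the cassette is level and sits the same in the grip in the last two wrist pictures. The wrist carries about 1.6 to 2 N, which fits its 0.2 kg weight, and the arm was still.
- **Bystanders:** in the last pictures the slide box, timer, stain bottle and petri dish look where they were.

**Readings that did not fit:**
- **Finger gap:** it read 45.2 mm, where fully squeezed pads should be 50 mm apart. I took the catches as fully in, because they released cleanly and the grip did not drift.
- **Bar at the start:** it was already about 0.2 to 0.25 rad open instead of shut.
- **Forces:** up to about 17 N showed while swinging the bar, and about 22 N pushed up on the gripper while squeezing. Both are below the 40 N and 120 N limits.

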